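# Clip back in its slot, comb out from under the tray's tiers

### The job

Take the silver claw clip off the comb handle and put it back in its own slot on the acrylic tray's middle tier: the insert with the picture of a claw clip on its floor, standing on its tines with its long side along the slot. Then tilt the wooden comb out through the opening at the front of the tray without levering hard on the acrylic, and finish still gripping it, motionless in the air, touching nothing else and with all of it higher than the top of the tray. Leave the dish with the cedar ball and the watch box where they are.

Things in the scene. Friction and masses are not known exactly. Their poses are not given: they have to be found in the camera images.
- tray: Three-tier stepped tray of clear 3 mm acrylic, fixed, 240 (x) x 146 (y) x 108 mm high. Origin: centre of its underside; x from its low front (robot side) to its back, y left, z up. Bottom tier: deep bay 234 x 140 mm inside, floor 3 mm above the shelf, front and side walls 53 mm. The top tier (x 60 to 120 mm) is the highest point at 108 mm
- opening (a point): Centre of the bay's only opening, at rim height (53 mm above the shelf), axes as the tray's. The opening is level, 107 mm along x by 140 mm along y, between the front wall and the straight front edge of the middle tier, a 4 mm plate (53 to 57 mm above the shelf) that roofs the rest of the bay behind it
- clip_place (a point): Centre of the inner floor (59 mm above the shelf) of the clip's own slot: a clear insert, 64 (x) x 42 (y) mm inside, walls 10 mm, a picture of a toothed clip on its floor; axes as the tray's. It is one of three equal inserts side by side along y on the middle tier, in varying order; the others: empty with a round brooch's picture, and a pad with rings, no higher than the walls
- clip_center (a point): Centre of the silver metal claw clip, 18 mm above its foot: 55 long (x), 30 wide (y), flat upright sides up to 30 mm, roof at 36, two small thumb tabs up to 42 mm. Rigid, ends alike, 20 to 40 g. It stands on its tines on the bay's floor astride the comb handle (24 mm free between its sides) and lifts straight up
- comb_handle (a point): Grip point on the wooden comb's handle, mid-thickness. Comb: 215 mm long, 10 thick, 35 to 60 g, flat on the bay's floor; x from handle to head, z up. Handle and spine are one straight bar 18 mm wide (y); the head's teeth reach 36 mm to -y of its middle line. The handle's end is 39 mm away at -x, the head's end 176 mm at +x, under the middle tier
- comb_butt (a point): Middle of the rounded end of the comb's handle, mid-thickness, axes as the comb's
- comb_tip (a point): Middle of the head's end of the comb's bar, mid-thickness, the end under the middle tier; axes as the comb's
- dish_mid (a point): Middle of the round white ceramic trinket dish, 104 mm across and 28 mm high, beside the tray; loose, with the cedar ball in it
- cedar_ball_center (a point): Centre of the cedar ball, 38 mm across, lying in the dish
- watch_box: Matte black watch box, swing lid shut, 105 x 110 x 71 mm high, loose, on the other side of the tray; origin at the centre of its underside
There are look-alikes about, which are no part of the job. There is more than one size of the part that bears comb_handle; the job needs the smallest. Leave any green look-alike of the watch_box alone.

How it is judged:
On the way:
1. the claw clip stands in its own slot, let go (x of clip_center in the frame of clip_place between -0.009 and 0.009 m and y of clip_center in the frame of clip_place between -0.01 and 0.01 m and z of clip_center in the frame of clip_place between 0.014 and 0.022 m and angle between clip_center's own z axis and vertical below 0.15 rad and contact force between clip and the fingers below 0.05 N), for 0.2 s.
At the end, for the whole second after the job is handed in: The clip stands upright in its own slot (within 9 mm along, 10 mm across, 4 mm in height, 0.15 rad) and the comb is still, held by the fingers alone (over 1 N), both ends over 115 mm above the shelf (the tray is 108 mm high), touching neither tray, dish nor watch box (x of clip_center in the frame of clip_place between -0.009 and 0.009 m and y of clip_center in the frame of clip_place between -0.01 and 0.01 m and z of clip_center in the frame of clip_place between 0.014 and 0.022 m and angle between clip_center's own z axis and vertical below 0.15 rad and height (world z) of each of comb_butt, comb_tip above 0.115 m and contact force between comb and the fingers above 1 N and contact force between comb and tray below 0.05 N and contact force between comb and watch_box below 0.05 N and contact force between comb and dish below 0.05 N and linear speed of comb below 0.03 m/s); the arm keeps its last pose, push and grip.
It fails at once if the comb, its handle raised, is levered against the acrylic with more than 20 N (height (world z) of comb_butt above 0.03 m and contact force between comb and tray above 20 N).
It fails at once if the dish is pushed more than 20 mm (distance of dish_mid from where it was at the start of the episode above 0.02 m).
It fails at once if the cedar ball leaves the dish (distance between cedar_ball_center and dish_mid above 0.05 m).
It fails at once if the watch box is pushed more than 20 mm (distance of watch_box from where it was at the start of the episode above 0.02 m).
It also fails if it takes over 48 s, if anything falls off the work surface, if the arm or the gripper's body presses on something with over 40 N, if the wrist force passes 120 N, or if a joint passes its speed limit or range.

### The arm

A 6-joint arm with a two-finger parallel gripper is mounted at the origin on the work surface. World frame = base frame: x ahead of the robot, y to its left, z up, the work surface at z = 0. Lengths are in m, angles in rad, forces in N, time in s.
With the tool pointing down it reaches from about 0.225 to 0.725 m from the base axis. Payload 3.1 kg.
Tool frame: the origin (TCP) lies between the finger pads; the fingertips stand 11 mm ahead of it and the grasp point (between the pads) lies 8 mm behind it; z points along the fingers, y is the line along which they close (so a half turn about z gives the same grasp; the last joint's range is limited). The gripper opens to 85 mm and grips with 20 to 120 N. Pads are 22 mm wide; open, the fingers measure 114 mm over their backs; the gripper's body (76 mm by 85 mm) begins 54 mm behind the grasp point. The pads swing forward as they close: fully open they stand 13 mm farther back than shut.
Start: joints at [0.978, 0.048, 0.099, 1.622, 0, 1.443], TCP at [0.235, 0.469, 0.242] pointing down, gripper open.
Joint ranges: [-2.91, 2.91], [-0.99, 1.94], [-1.21, 1.42], [-2.12, 2.29], [-1.49, 1.47], [-3.14, 3.14]. Speed limits (rad/s): [2.79, 2.79, 3.14, 3.14, 3.14, 3.14].

### API

Orientations are given as a rotation vector (axis times angle).
In Python, from cell import robot gives the robot as it stands. The module is installed in compiled form; this text tells all that it offers.
- The arm moves only by the tool play_rows, never from a script. Its argument "series" is a list of rows, each an object of numbers: "claw": the opening, from 0 (shut) to 1 (fully open); "dx", "dy", "dz": the shift along the tool's x, y, z scaled (see below); "turn": the turn about the tool's z scaled (see below). In form: [{"claw": .., "dx": .., "dy": .., "dz": .., "turn": ..}, ...]. A call has 1 to 10 rows; each row shifts and turns the commanded pose from where the row before left it, along the tool's axes as they then stand; what a row does not reach is not made up. The controller multiplies each number of a shift by 50 mm and each number of a turn by 30 degrees. A row lasts 1/10 s, in which the tool goes at most 50 mm and 8.59 degrees, less where a joint would pass 70% of its speed; a pose out of reach is approached as far as the arm can. A call with a number of a shift or a turn outside -1 to 1 is refused whole. A call with a gripper value outside its range is refused whole. The fingers move at their own pace and stop on an object; "newtons" is the grip in N (left out, the last holds). Time passes only in rows, so rows that do not move let the fingers close. It gives the time, the measured TCP pose, the force, the opening and the grip force at its end, in the units of the state.
- robot.get_state(): the state, without advancing time (a new reading comes with each control period).
- robot.get_image(name): name is "scene" or "top" or "wrist"; returns the picture (400x640x3 uint8, blue, green, red); there is no depth.
- robot.camera_model(name): a dict with "fx", "fy", "cx", "cy" (pixels), "extrinsics" (4x4, takes a point from camera to world coordinates). Camera axes: x right, y down, z forward; pixel columns grow to the right and rows downward; lengths in m; the calibration is good to about 2 mm. The wrist camera is an equidistant fisheye: a pixel r from the principal point sees the ray r / f radians off the axis. A picture is of the moment at which its call begins: read the wrist's pose just before it. camera_model takes no time and is no camera call; for the wrist camera it gives the pose at the moment of the call.
- robot.close_job(): hands the job in; it is judged then, once.
The state is a dict: "t": time; "joints": joint angles; "qd": joint speeds; "joint_efforts": joint torques, N m; "position": TCP position; "orientation": TCP orientation; "contact_force": force on the tool from outside, world axes, zero at the start; "torque": the same for the moment, N m; "gripper_width": opening from 0.0 (shut) to 1.0 (fully open); "grasp_force": force on a finger pad.
Only numpy, scipy, OpenCV 4.12 (cv2) and the standard library are available. Lean on these libraries where they do the work, as an engineer would, in place of code of your own. Each camera call takes 0.05 s, during which the arm holds its last target. There are 200 camera calls.

## Working session

There is one attempt and no reset: what is moved stays moved. The work goes in short steps, Python scripts to look and compute and a tool call to move; the robot and the scene stay as the last step left them, time stands still between calls to the robot, and variables do not carry over. Pictures are saved under pics/ and viewed, at most 10 in all, crops included, and the job is handed in when it is done.

Besides the shell and the picture viewer there is one more tool, called after "Request:" by a JSON object that holds its "fn" and its "kwargs". play_rows: Moves the arm, as the interface text tells. Its arguments: {"type":"object","properties":{"series":{"type":"array"},"newtons":{"type":"number"}},"required":["series"]}

```bash
mkdir -p pics; python3 - <<'E'
from cell import robot
import cv2,numpy as np
s=robot.get_state();print(s)
for n in ("scene","top"):
    im=robot.get_image(n);cv2.imwrite(f"pics/{n}0.png",im)
    m=robot.camera_model(n);print(n,m["fx"],m["fy"],m["cx"],m["cy"],np.round(m["extrinsics"],4).tolist())
E
```

```text
{'t': 0.0, 'joints': array([9.78215239e-01, 4.87617997e-02, 9.75524905e-02, 1.62199447e+00,
       1.56882234e-06, 1.44298941e+00]), 'qd': array([ 0.00018894, -0.00087929,  0.00259783,  0.00049041, -0.00042907,
        0.00088665]), 'joint_efforts': array([-2.49367295e-04, -3.38788211e+01,  3.20012355e+01,  2.03924545e-02,
       -1.19553306e-04, -8.83589394e-06]), 'position': array([0.23499333, 0.46880226, 0.24108865]), 'orientation': array([-0.72331603, -3.05631574,  0.00353712]), 'contact_force': array([-0.00647522,  0.10039414, -0.17365151]), 'torque': array([-0.03918311, -0.01582761,  0.03324187]), 'grasp_force': 0.0, 'gripper_width': 1.0017380721328002}
scene 411.69355383984356 411.69355383984356 315.74526767464135 207.86606792334095 [[0.0405, 0.5374, -0.8423, 1.3894], [0.9992, -0.0179, 0.0366, -0.0724], [0.0046, -0.8431, -0.5377, 0.6222], [0.0, 0.0, 0.0, 1.0]]
top 377.96197740464083 377.96197740464083 319.11953706055453 202.6530951536869 [[-0.0064, -0.9899, 0.1418, 0.4171], [-0.9999, 0.0044, -0.0147, -0.0303], [0.0139, -0.1419, -0.9898, 0.8345], [0.0, 0.0, 0.0, 1.0]]
```

View pics/top0.png

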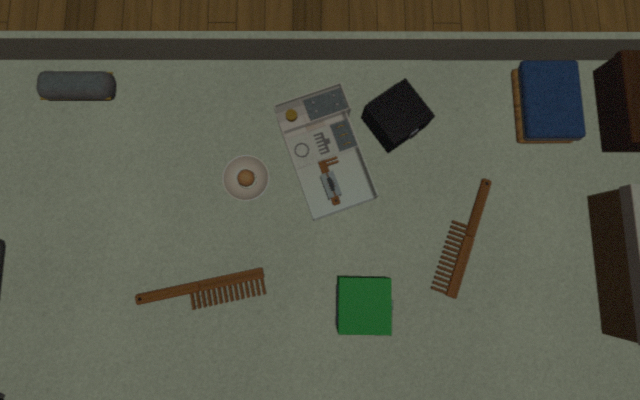

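View pics/scene0.png

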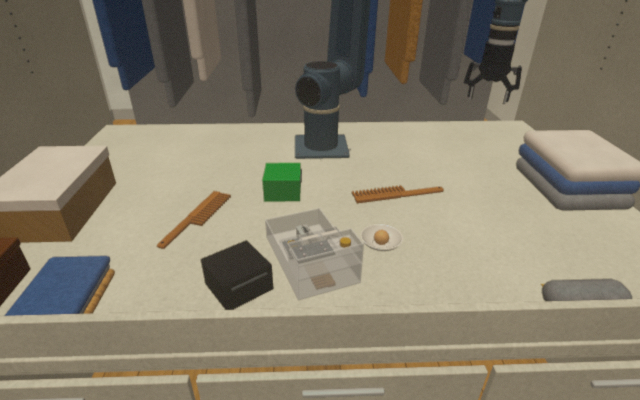

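The top view shows the tray at about (325,150). The dish and ball are at (246,178), the black box at (397,115) and the green look-alike at (365,305). There are three combs: a loose one at (200,287), a loose one at (465,240), and one in the tray at (330,185) under the clip. I'll enlarge the tray to confirm.

```bash
python3 - <<'E'
import cv2
im=cv2.imread("pics/top0.png")[75:225,265:440]
im=cv2.convertScaleAbs(im,alpha=1.5)
cv2.imwrite("pics/crop1.png",cv2.resize(im,None,fx=4,fy=4,interpolation=cv2.INTER_CUBIC)[:600])
E
```

```text
(no output)
```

View pics/crop1.png

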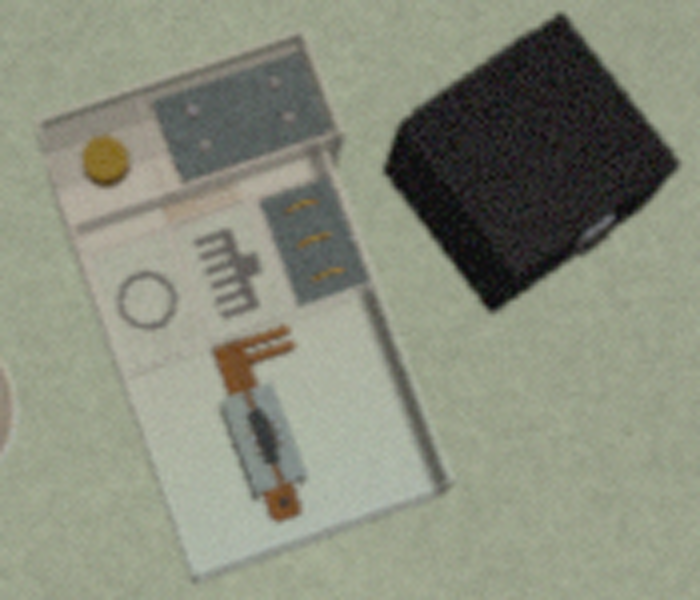

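The crop confirms it. The comb under the silver clip is in the tray's bay, with its butt at crop (285,515). It is the smallest of the three (215 mm), and the loose ones are larger. The clip slot is the middle insert, with the toothed picture at crop (230,272). The left insert has the ring outline (brooch) and the right one is the ring pad.

```bash
cat > h.py <<'E'
import numpy as np,cv2
from scipy.spatial.transform import Rotation as Ro
from cell import robot
def ray(m,p,fish=False):
    x=(p[0]-m["cx"])/m["fx"];y=(p[1]-m["cy"])/m["fy"]
    if fish:
        r=np.hypot(x,y);s=np.sin(r)/max(r,1e-9);d=np.array([x*s,y*s,np.cos(r)])
    else: d=np.array([x,y,1.])
    E=np.array(m["extrinsics"]);return E[:3,3],E[:3,:3]@d
def at(m,p,z,fish=False):
    o,d=ray(m,p,fish);return (o+d*(z-o[2])/d[2])
def yaw(a,b): return np.degrees(np.arctan2(b[1]-a[1],b[0]-a[0]))
def plan(target,ydeg=None):
    "units for shift (with present tool axes) and turn to get tool y axis along ydeg (mod 180)"
    s=robot.get_state();R=Ro.from_rotvec(s["orientation"]).as_matrix()
    print("pos",s["position"].round(4),"tool y deg",np.degrees(np.arctan2(R[1,1],R[0,1])).round(2),"x",R[:,0].round(3),"z",R[:,2].round(3),"j6",s["joints"][5].round(2),"F",s["contact_force"].round(2),"w",round(s["gripper_width"],3),"g",round(s["grasp_force"],2),"t",round(s["t"],2))
    t=0
    if ydeg is not None:
        y0=np.degrees(np.arctan2(R[1,1],R[0,1]));dw=(ydeg-y0+90)%180-90
        t=-dw  # tool z down
        R=Ro.from_euler('z',dw,degrees=True).as_matrix()@R
    print("turn units",round(t/30,3)," shift units AFTER turn",(R.T@(np.array(target)-s["position"])/0.05).round(3))
E
python3 - <<'E'
from h import *
m=robot.camera_model("top")
C=lambda x,y:(265+x/4,75+y/4)
a,b=at(m,C(285,515),.008),at(m,C(235,360),.008);print("butt",a,"spine",b,yaw(a,b))
print("clip roof",at(m,C(264,436),.039))
print("slot",at(m,C(232,272),.059))
fl,fr=at(m,C(195,578),0.0),at(m,C(447,488),0.0);print("front corners z0",fl,fr,np.linalg.norm(fl-fr),yaw(fr,fl)-90)
bl,br=at(m,C(40,125),.108),at(m,C(300,38),.108);print("back top",bl,br,np.linalg.norm(bl-br),yaw(br,bl)-90)
print("dish",at(m,(246,178),.02))
c=(at(m,C(264,436),.039)+at(m,C(232,272),.059))/2
plan([c[0]-.05,c[1],.26],19+90)
E
```

```text
butt [ 0.53287436 -0.08035892  0.008     ] spine [ 0.62070778 -0.05344678  0.008     ] 17.035052977391818
clip roof [ 0.57130669 -0.06777318  0.039     ]
slot [ 0.65597094 -0.05081477  0.059     ]
front corners z0 [ 0.49897648 -0.03049543  0.        ] [ 0.54885803 -0.17183285  0.        ] 0.14988140656496746 19.43922486760451
back top [0.71751148 0.04648885 0.108     ] [ 0.76382486 -0.0850825   0.108     ] 0.13948458284344062 19.392168675969074
dish [0.58906259 0.11757408 0.02      ]
pos [0.235  0.4689 0.2412] tool y deg 63.37 x [-0.894  0.448  0.   ] z [-0.001 -0.002 -1.   ] j6 1.44 F [-0.62  0.22 -1.16] w 1.001 g 0.0 t 0.1
turn units -1.521  shift units AFTER turn [ -2.775 -12.128  -0.35 ]
```

Request:
{"fn": "play_rows", "kwargs": {"series": [{"claw": 1,"turn": -0.25},{"claw": 1,"turn": -0.25},{"claw": 1,"turn": -0.25},{"claw": 1,"turn": -0.25},{"claw": 1,"turn": -0.26},{"claw": 1,"turn": -0.26},{"claw": 1,"dx": -0.17,"dy": -0.75,"dz": -0.02},{"claw": 1,"dx": -0.17,"dy": -0.75,"dz": -0.02},{"claw": 1,"dx": -0.17,"dy": -0.75,"dz": -0.02},{"claw": 1,"dx": -0.17,"dy": -0.75,"dz": -0.02}], "newtons": 20}}

```text
invalid input
```

Request:
{"fn": "play_rows", "kwargs": {"series": [{"claw": 1,"dx": -0.17,"dy": -0.75,"dz": -0.02},{"claw": 1,"dx": -0.17,"dy": -0.75,"dz": -0.02},{"claw": 1,"dx": -0.17,"dy": -0.75,"dz": -0.02},{"claw": 1,"dx": -0.17,"dy": -0.75,"dz": -0.02},{"claw": 1,"dx": -0.17,"dy": -0.75,"dz": -0.02},{"claw": 1,"dx": -0.17,"dy": -0.75,"dz": -0.02},{"claw": 1,"dx": -0.17,"dy": -0.75,"dz": -0.02},{"claw": 1,"dx": -0.17,"dy": -0.75,"dz": -0.02},{"claw": 1,"dx": -0.17,"dy": -0.75,"dz": -0.02},{"claw": 1,"dx": -0.17,"dy": -0.75,"dz": -0.02}]}}

```text
invalid input
```

```bash
python3 - <<'E'
from h import *
plan([.5713,-.0678,.2],109)
import pickle
m=robot.camera_model("wrist");im=robot.get_image("wrist");cv2.imwrite("pics/w1.png",im);pickle.dump(m,open("w1.pkl","wb"))
print(m["fx"],m["cx"],m["cy"],np.round(m["extrinsics"],3).tolist())
E
```

```text
pos [0.235  0.4689 0.2412] tool y deg 63.37 x [-0.894  0.448  0.   ] z [-0.001 -0.002 -1.   ] j6 1.44 F [-0.62  0.22 -1.16] w 1.001 g 0.0 t 0.1
turn units -1.521  shift units AFTER turn [ -2.865 -12.336   0.85 ]
309.70691628693146 321.12237234070295 199.9061988057767 [[0.449, 0.853, 0.266, 0.168], [0.893, -0.429, -0.135, 0.503], [-0.001, 0.298, -0.955, 0.373], [0.0, 0.0, 0.0, 1.0]]
```

View pics/w1.png

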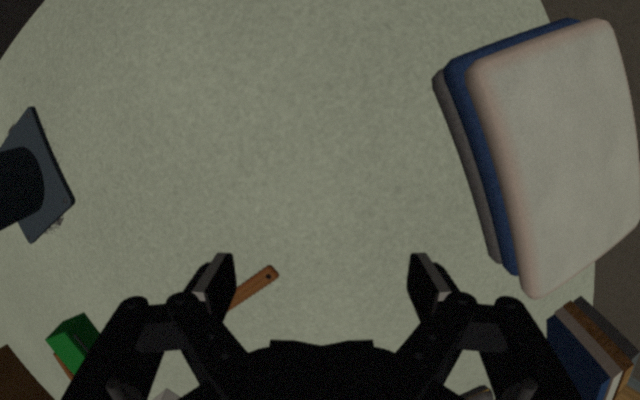

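The move was refused, probably because every row needs all the keys. The wrist view still shows the start area, with the fingers at (215,280) and (430,280) and the camera on the tool's +x side.

Request:
{"fn": "play_rows", "kwargs": {"series": [{"claw": 1,"dx": 0,"dy": 0,"dz": 0,"turn": -0.25},{"claw": 1,"dx": 0,"dy": 0,"dz": 0,"turn": -0.25},{"claw": 1,"dx": 0,"dy": 0,"dz": 0,"turn": -0.25},{"claw": 1,"dx": 0,"dy": 0,"dz": 0,"turn": -0.25},{"claw": 1,"dx": 0,"dy": 0,"dz": 0,"turn": -0.26},{"claw": 1,"dx": 0,"dy": 0,"dz": 0,"turn": -0.26},{"claw": 1,"dx": -0.17,"dy": -0.75,"dz": -0.02,"turn": 0},{"claw": 1,"dx": -0.17,"dy": -0.75,"dz": -0.02,"turn": 0},{"claw": 1,"dx": -0.17,"dy": -0.75,"dz": -0.02,"turn": 0},{"claw": 1,"dx": -0.17,"dy": -0.75,"dz": -0.02,"turn": 0}], "newtons": 20}}

```text
t: 1.15
position: [0.3165, 0.3372, 0.2459]
orientation: [0.519, -3.098, 0.001]
contact_force: [0.6, 0.8, 1.2]
gripper_width: 1.002
grasp_force: 0.0
```

Request:
{"fn": "play_rows", "kwargs": {"series": [{"claw": 1,"dx": -0.17,"dy": -0.75,"dz": -0.02,"turn": 0},{"claw": 1,"dx": -0.17,"dy": -0.75,"dz": -0.02,"turn": 0},{"claw": 1,"dx": -0.17,"dy": -0.75,"dz": -0.02,"turn": 0},{"claw": 1,"dx": -0.17,"dy": -0.75,"dz": -0.02,"turn": 0},{"claw": 1,"dx": -0.17,"dy": -0.75,"dz": -0.02,"turn": 0},{"claw": 1,"dx": -0.17,"dy": -0.75,"dz": -0.02,"turn": 0},{"claw": 1,"dx": -0.17,"dy": -0.75,"dz": -0.02,"turn": 0},{"claw": 1,"dx": -0.17,"dy": -0.75,"dz": -0.02,"turn": 0},{"claw": 1,"dx": -0.17,"dy": -0.75,"dz": -0.02,"turn": 0},{"claw": 1,"dx": -0.17,"dy": -0.75,"dz": -0.02,"turn": 0}]}}

```text
t: 2.15
position: [0.519, 0.01, 0.2559]
orientation: [0.517, -3.098, -0.001]
contact_force: [0.3, 0.7, -0.0]
gripper_width: 1.0
grasp_force: 0.0
```

Request:
{"fn": "play_rows", "kwargs": {"series": [{"claw": 1,"dx": -0.1,"dy": -0.75,"dz": 0,"turn": 0},{"claw": 1,"dx": -0.1,"dy": -0.75,"dz": 0,"turn": 0},{"claw": 1,"dx": 0,"dy": 0,"dz": 0,"turn": 0},{"claw": 1,"dx": 0,"dy": 0,"dz": 0,"turn": 0},{"claw": 1,"dx": 0,"dy": 0,"dz": 0,"turn": 0}]}}

```text
t: 2.65
position: [0.5519, -0.0555, 0.2561]
orientation: [0.518, -3.098, -0.001]
contact_force: [-0.2, -0.4, 0.6]
gripper_width: 0.999
grasp_force: 0.0
```

```bash
python3 - <<'E'
from h import *
plan([.5713,-.0678,.2],109)
import pickle
m=robot.camera_model("wrist");im=robot.get_image("wrist");cv2.imwrite("pics/w2.png",im);pickle.dump(m,open("w2.pkl","wb"))
print(np.round(m["extrinsics"],3).tolist())
E
```

```text
pos [ 0.5519 -0.0555  0.2561] tool y deg 109.0 x [-0.946 -0.326  0.001] z [-0.001  0.001 -1.   ] j6 -0.55 F [-0.25 -0.41  0.65] w 0.999 g 0.0 t 2.65
turn units 0.0  shift units AFTER turn [-0.287 -0.36   1.122]
[[-0.324, 0.903, 0.282, 0.481], [0.946, 0.309, 0.097, -0.08], [0.001, 0.298, -0.955, 0.388], [0.0, 0.0, 0.0, 1.0]]
```

View pics/w2.png

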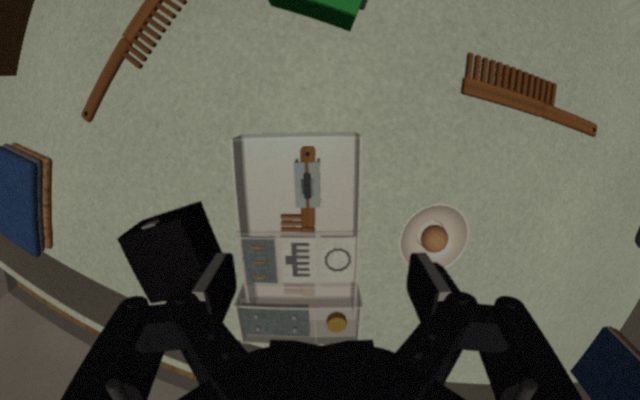

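The wrist view shows the whole tray, with the clip at (307,183), the comb butt at (308,150), the clip picture at (299,259), the dish at (434,237) and the box at (180,250). I'll measure from masks plus one enlarged crop.

```bash
python3 - <<'E'
from h import *
import pickle
m=pickle.load(open("w2.pkl","rb"));im=cv2.imread("pics/w2.png")
c=im[125:300,228:368];c=cv2.resize(c,None,fx=3.4,fy=3.4,interpolation=cv2.INTER_CUBIC);cv2.imwrite("pics/crop2.png",cv2.convertScaleAbs(c,alpha=1.3))
hsv=cv2.cvtColor(im,cv2.COLOR_BGR2HSV)
k=np.zeros(im.shape[:2],bool);k[142:235,285:325]=1
wood=k&(cv2.inRange(hsv,(3,110,40),(22,255,255))>0)
P=np.argwhere(wood)[:,::-1];print(len(P),P.min(0),P.max(0))
for y in (150,156,211,216,221):
    xs=P[P[:,1]==y][:,0]; 
    if len(xs): print(y,xs.min(),xs.max(),at(m,(xs.min()-.5,y),.013,1).round(4),at(m,(xs.max()+.5,y),.013,1).round(4))
print("butt end",at(m,(307.5,P[:,1].min()-.5),.011,1))
clip=k&(cv2.inRange(hsv,(85,15,0),(115,255,255))>0);clip[:,:290]=0;clip[:,324:]=0;clip[225:]=0
n,l,st,ce=cv2.connectedComponentsWithStats(clip.astype(np.uint8));i=1+st[1:,4].argmax();print(st[i],ce[i],cv2.minAreaRect(np.argwhere(l==i)[:,::-1].astype(np.float32)))
E
```

```text
657 [285 147] [313 231]
150 301 313 [ 0.5398 -0.0866  0.013 ] [ 0.5347 -0.0715  0.013 ]
156 301 313 [ 0.5469 -0.0843  0.013 ] [ 0.5418 -0.0692  0.013 ]
211 302 313 [ 0.6142 -0.0611  0.013 ] [ 0.6092 -0.0465  0.013 ]
216 285 313 [ 0.628  -0.0799  0.013 ] [ 0.6157 -0.0444  0.013 ]
221 285 313 [ 0.6347 -0.0779  0.013 ] [ 0.6223 -0.0422  0.013 ]
butt end [ 0.53323878 -0.07983969  0.011     ]
[306 195   2   2   4] [306.5 195.5] ((306.5, 195.5), (1.0, 1.0), 90.0)
```

View pics/crop2.png

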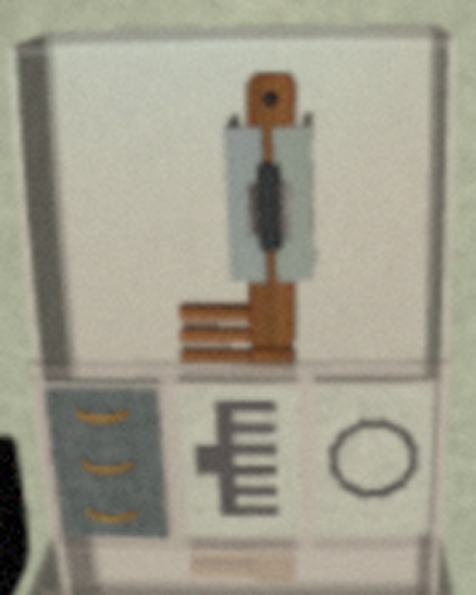

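```bash
python3 - <<'E'
from h import *
import pickle
m=pickle.load(open("w2.pkl","rb"))
C=lambda x,y:(228+(x+.5)/3.4-.5,125+(y+.5)/3.4-.5)
A=lambda x,y,z:at(m,C(x,y),z,1)
print("roof corners",[A(*p,.039)[:2].round(4).tolist() for p in((227,126),(312,126),(232,280),(315,280))])
print("roof mean",np.mean([A(*p,.039) for p in((227,126),(312,126),(232,280),(315,280))],0).round(4))
print("tabs",A(268,206,.044).round(4))
fl,fr=A(18,42,.053),A(447,30,.053);print("front rim",fl.round(4),fr.round(4),np.linalg.norm(fl-fr),yaw(fl,fr)-90)
pc=A(236,458,.059);print("pict",pc.round(4), np.linalg.norm(A(236,400,.059)-A(236,517,.059)),np.linalg.norm(A(195,458,.059)-A(277,458,.059)))
S=[A(*p,.069) for p in((176,380),(312,380),(180,543),(303,543))]
print("slot wall corners",[s[:2].round(4).tolist() for s in S],np.mean(S,0).round(4),yaw(S[0],S[1])-90)
for y in (19.2,):
    r=np.radians(y);e=np.array([np.cos(r),np.sin(r),0])
    f=(fl+fr)/2; print("slot from front rim",(f+e*.145).round(4))
    l,rr=A(38,450,.057),A(440,450,.057);print("mid tier sides",l.round(4),rr.round(4),np.linalg.norm(l-rr),((l+rr)/2).round(4))
E
```

```text
roof corners [[0.5508, -0.0886], [0.5416, -0.0614], [0.6024, -0.0703], [0.5929, -0.0428]]
roof mean [ 0.5719 -0.0658  0.039 ]
tabs [ 0.5715 -0.0669  0.044 ]
front rim [ 0.5427 -0.1623  0.053 ] [ 0.4955 -0.0317  0.053 ] 0.1388350260362725 19.880613188222426
pict [ 0.6585 -0.0499  0.059 ] 0.047426855602751616 0.029125227874190508
slot wall corners [[0.6317, -0.0785], [0.6167, -0.0357], [0.6935, -0.0596], [0.6785, -0.018]] [ 0.6551 -0.0479  0.069 ] 19.258124900730962
slot from front rim [ 0.6561 -0.0493  0.053 ]
mid tier sides [ 0.6816 -0.1187  0.057 ] [0.6332 0.0179 0.057 ] 0.14492554091953863 [ 0.6574 -0.0504  0.057 ]
```

Request:
{"fn": "play_rows", "kwargs": {"series": [{"claw": 0.65,"dx": -0.1,"dy": -0.11,"dz": 0,"turn": 0},{"claw": 0.65,"dx": -0.1,"dy": -0.11,"dz": 0.2,"turn": 0},{"claw": 0.65,"dx": -0.1,"dy": -0.12,"dz": 0.5,"turn": 0},{"claw": 0.65,"dx": 0,"dy": 0,"dz": 0.6,"turn": 0},{"claw": 0.65,"dx": 0,"dy": 0,"dz": 0.6,"turn": 0},{"claw": 0.65,"dx": 0,"dy": 0,"dz": 0.6,"turn": 0},{"claw": 0.65,"dx": 0,"dy": 0,"dz": 0.5,"turn": 0},{"claw": 0.65,"dx": 0,"dy": 0,"dz": 0,"turn": 0},{"claw": 0.65,"dx": 0,"dy": 0,"dz": 0,"turn": 0},{"claw": 0.65,"dx": 0,"dy": 0,"dz": 0,"turn": 0}]}}

```text
t: 3.7
position: [0.5734, -0.0676, 0.1082]
orientation: [-0.518, 3.096, -0.002]
contact_force: [0.8, 0.0, 1.1]
gripper_width: 0.653
grasp_force: 0.0
```

```bash
python3 - <<'E'
from h import *
plan([.5717,-.0667,.026],109.2)
import pickle
m=robot.camera_model("wrist");im=robot.get_image("wrist");cv2.imwrite("pics/w3.png",im);pickle.dump(m,open("w3.pkl","wb"))
E
```

```text
pos [ 0.5734 -0.0676  0.1082] tool y deg 108.98 x [-0.946 -0.325 -0.003] z [ 0.003 -0.001 -1.   ] j6 -0.56 F [0.82 0.05 1.1 ] w 0.653 g 0.0 t 3.7
turn units -0.007  shift units AFTER turn [0.03  0.031 1.643]
```

View pics/w3.png

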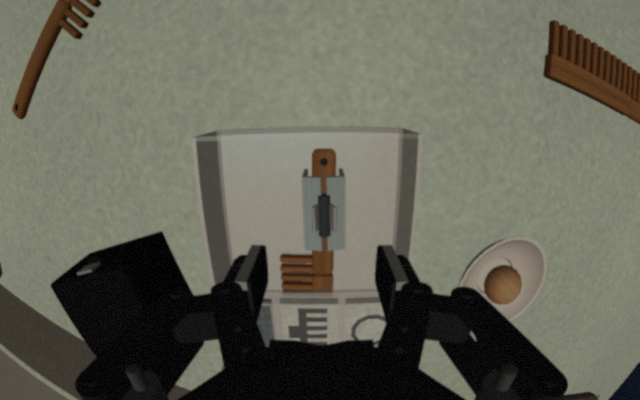

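The view from closer shows the clip roof spanning x 303–345 and y 177–249, centred between the fingers (265 and 380), with clearance on both sides.

```bash
python3 - <<'E'
from h import *
import pickle
m=pickle.load(open("w3.pkl","rb"))
q=[at(m,p,.039,1) for p in((303,177),(345,177),(303,249),(345,249))]
print([x[:2].round(4).tolist() for x in q],np.mean(q,0).round(4))
print("tab",at(m,(324,214),.044,1).round(4),"butt",at(m,(324,149),.011,1).round(4),"edge mid",at(m,(315,292),.055,1).round(4))
plan(np.mean(q,0)*[1,1,0]+[0,0,.026],109.2)
E
```

```text
[[0.5511, -0.0886], [0.542, -0.0622], [0.6018, -0.0724], [0.5919, -0.0436]] [ 0.5717 -0.0667  0.039 ]
tab [ 0.5696 -0.0675  0.044 ] butt [ 0.5325 -0.0801  0.011 ] edge mid [ 0.6241 -0.0554  0.055 ]
pos [ 0.5737 -0.0677  0.1086] tool y deg 108.98 x [-0.946 -0.325 -0.003] z [ 0.004 -0.001 -1.   ] j6 -0.56 F [-0.49 -0.31  0.54] w 0.648 g 0.0 t 3.75
turn units -0.007  shift units AFTER turn [0.037 0.035 1.651]
```

Request:
{"fn": "play_rows", "kwargs": {"series": [{"claw": 0.65,"dx": 0.03,"dy": 0.03,"dz": 0.4,"turn": 0},{"claw": 0.65,"dx": 0,"dy": 0,"dz": 0.4,"turn": 0},{"claw": 0.65,"dx": 0,"dy": 0,"dz": 0.4,"turn": 0},{"claw": 0.65,"dx": 0,"dy": 0,"dz": 0.3,"turn": 0},{"claw": 0.65,"dx": 0,"dy": 0,"dz": 0.15,"turn": 0},{"claw": 0.65,"dx": 0,"dy": 0,"dz": 0,"turn": 0},{"claw": 0.65,"dx": 0,"dy": 0,"dz": 0,"turn": 0}]}}

```text
t: 4.45
position: [0.5709, -0.0667, 0.0248]
orientation: [-0.517, 3.097, -0.001]
contact_force: [0.2, 0.0, 0.4]
gripper_width: 0.652
grasp_force: 0.0
```

Request:
{"fn": "play_rows", "kwargs": {"series": [{"claw": 0.2,"dx": 0,"dy": 0,"dz": 0,"turn": 0},{"claw": 0.2,"dx": 0,"dy": 0,"dz": 0,"turn": 0},{"claw": 0.2,"dx": 0,"dy": 0,"dz": 0,"turn": 0},{"claw": 0.2,"dx": 0,"dy": 0,"dz": 0,"turn": 0},{"claw": 0.2,"dx": 0,"dy": 0,"dz": 0,"turn": 0},{"claw": 0.2,"dx": 0,"dy": 0,"dz": 0,"turn": 0},{"claw": 0.2,"dx": 0,"dy": 0,"dz": 0,"turn": 0}], "newtons": 25}}

```text
t: 5.15
position: [0.5713, -0.0667, 0.0252]
orientation: [-0.517, 3.096, -0.002]
contact_force: [0.2, -0.3, 5.6]
gripper_width: 0.347
grasp_force: 25.3
```

Request:
{"fn": "play_rows", "kwargs": {"series": [{"claw": 0.2,"dx": 0,"dy": 0,"dz": -0.2,"turn": 0},{"claw": 0.2,"dx": 0,"dy": 0,"dz": -0.4,"turn": 0},{"claw": 0.2,"dx": 0,"dy": 0,"dz": -0.5,"turn": 0},{"claw": 0.2,"dx": 0,"dy": 0,"dz": -0.5,"turn": 0},{"claw": 0.2,"dx": 0,"dy": 0,"dz": -0.4,"turn": 0},{"claw": 0.2,"dx": -0.33,"dy": -0.05,"dz": 0,"turn": 0},{"claw": 0.2,"dx": -0.5,"dy": -0.06,"dz": 0,"turn": 0},{"claw": 0.2,"dx": -0.5,"dy": -0.06,"dz": 0,"turn": 0},{"claw": 0.2,"dx": -0.4,"dy": -0.06,"dz": 0,"turn": 0},{"claw": 0.2,"dx": 0,"dy": 0,"dz": 0,"turn": 0}]}}

```text
t: 6.15
position: [0.6569, -0.0486, 0.1226]
orientation: [0.519, -3.098, -0.001]
contact_force: [0.2, -0.3, -0.6]
gripper_width: 0.343
grasp_force: 24.7
```

Request:
{"fn": "play_rows", "kwargs": {"series": [{"claw": 0.2,"dx": 0,"dy": 0,"dz": 0,"turn": 0},{"claw": 0.2,"dx": 0,"dy": 0,"dz": 0,"turn": 0}]}}

```text
t: 6.35
position: [0.6546, -0.0493, 0.1236]
orientation: [0.517, -3.097, -0.001]
contact_force: [-0.1, 0.6, -0.5]
gripper_width: 0.342
grasp_force: 24.7
```

```bash
python3 - <<'E'
from h import *
plan([.6568,-.0495,.0822],109.2)
import pickle
m=robot.camera_model("wrist");im=robot.get_image("wrist");pickle.dump(m,open("w4.pkl","wb"));cv2.imwrite("pics/w4.png",im)
c=cv2.resize(im[150:400,180:480],None,fx=2.4,fy=2.4,interpolation=cv2.INTER_CUBIC);cv2.imwrite("pics/crop4.png",cv2.convertScaleAbs(c,alpha=1.5))
E
```

```text
pos [ 0.6546 -0.0493  0.1236] tool y deg 108.96 x [-0.946 -0.325  0.002] z [-0.002  0.    -1.   ] j6 -0.51 F [-0.06  0.55 -0.45] w 0.342 g 24.68 t 6.35
turn units -0.008  shift units AFTER turn [-0.042 -0.019  0.828]
```

View pics/crop4.png

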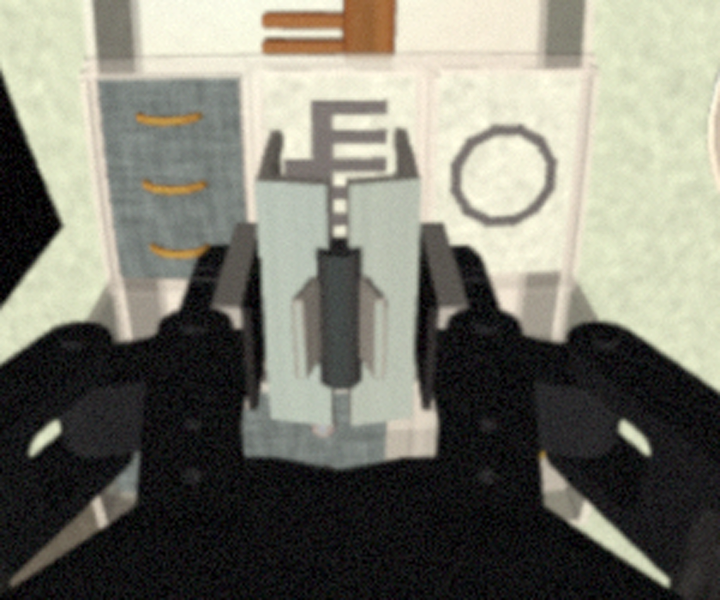

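The clip is held upright between the pads, with its roof front edge at crop (258–420,180). The slot's front wall is at crop (252–430,65). Checking the alignment now.

```bash
python3 - <<'E'
from h import *
import pickle
m=pickle.load(open("w4.pkl","rb"))
C=lambda x,y:(180+(x+.5)/2.4-.5,150+(y+.5)/2.4-.5)
A=lambda x,y,z:at(m,C(x,y),z,1)
l,r=A(252,67,.069),A(430,67,.069);print("front wall",l.round(4),r.round(4),np.linalg.norm(l-r),yaw(l,r)-90)
th=np.radians(19.2);e=np.array([np.cos(th),np.sin(th),0]);n=np.array([-e[1],e[0],0])
print("slot centre est",((l+r)/2+e*.0325).round(4))
L,R=A(90,67,.069),A(590,67,.069);print("tray sides",np.linalg.norm(L-R),((L+R)/2+e*.0325).round(4))
print("edge of tier z57",A(340,58,.057).round(4))
q=A(339,182,.1374);b=A(340,420,.1374);print("clip roof front/back",q.round(4),b.round(4),"centre",((q+b)/2).round(4),np.linalg.norm(q-b), "pred",(q+e*.0275).round(4))
p=A(349,104,.059),;print("pict front end",p[0].round(4), "-> centre along", (p[0]+e*.0237).round(4))
E
```

```text
front wall [ 0.6325 -0.0812  0.069 ] [ 0.6176 -0.0377  0.069 ] 0.04601986942365538 18.886516815992508
slot centre est [ 0.6557 -0.0488  0.069 ]
tray sides 0.13364074314097965 [ 0.6554 -0.0492  0.069 ]
edge of tier z57 [ 0.6255 -0.0596  0.057 ]
clip roof front/back [ 0.6292 -0.0586  0.1374] [ 0.6789 -0.0414  0.1374] centre [ 0.6541 -0.05    0.1374] 0.0526000625092381 pred [ 0.6552 -0.0496  0.1374]
pict front end [ 0.6365 -0.0532  0.059 ] -> centre along [ 0.6589 -0.0454  0.059 ]
```

Request:
{"fn": "play_rows", "kwargs": {"series": [{"claw": 0.2,"dx": -0.035,"dy": 0,"dz": 0.1,"turn": 0},{"claw": 0.2,"dx": 0,"dy": 0,"dz": 0.2,"turn": 0},{"claw": 0.2,"dx": 0,"dy": 0,"dz": 0.2,"turn": 0},{"claw": 0.2,"dx": 0,"dy": 0,"dz": 0.15,"turn": 0},{"claw": 0.2,"dx": 0,"dy": 0,"dz": 0.08,"turn": 0},{"claw": 0.2,"dx": 0,"dy": 0,"dz": 0.05,"turn": 0},{"claw": 0.2,"dx": 0,"dy": 0,"dz": 0.03,"turn": 0},{"claw": 0.2,"dx": 0,"dy": 0,"dz": 0,"turn": 0},{"claw": 0.2,"dx": 0,"dy": 0,"dz": 0,"turn": 0}]}}

```text
t: 7.3
position: [0.6577, -0.0487, 0.0838]
orientation: [-0.518, 3.098, -0.0]
contact_force: [0.6, 0.5, -0.0]
gripper_width: 0.346
grasp_force: 24.7
```

Request:
{"fn": "play_rows", "kwargs": {"series": [{"claw": 0.2,"dx": 0,"dy": 0,"dz": 0.02,"turn": 0},{"claw": 0.2,"dx": 0,"dy": 0,"dz": 0.02,"turn": 0},{"claw": 0.2,"dx": 0,"dy": 0,"dz": 0,"turn": 0}]}}

```text
t: 7.6
position: [0.6574, -0.0486, 0.0813]
orientation: [-0.518, 3.098, -0.0]
contact_force: [0.4, -0.4, -0.1]
gripper_width: 0.343
grasp_force: 24.7
```

Request:
{"fn": "play_rows", "kwargs": {"series": [{"claw": 0.2,"dx": 0,"dy": 0,"dz": 0.02,"turn": 0},{"claw": 0.2,"dx": 0,"dy": 0,"dz": 0,"turn": 0},{"claw": 0.2,"dx": 0,"dy": 0,"dz": 0,"turn": 0}]}}

```text
t: 7.9
position: [0.6575, -0.0487, 0.0813]
orientation: [-0.518, 3.098, -0.0]
contact_force: [-1.8, 0.0, 4.8]
gripper_width: 0.347
grasp_force: 25.2
```

Request:
{"fn": "play_rows", "kwargs": {"series": [{"claw": 0.55,"dx": 0,"dy": 0,"dz": 0,"turn": 0},{"claw": 0.55,"dx": 0,"dy": 0,"dz": 0,"turn": 0},{"claw": 0.55,"dx": 0,"dy": 0,"dz": 0,"turn": 0},{"claw": 0.55,"dx": 0,"dy": 0,"dz": -0.1,"turn": 0},{"claw": 0.55,"dx": 0,"dy": 0,"dz": -0.3,"turn": 0},{"claw": 0.55,"dx": 0,"dy": 0,"dz": -0.4,"turn": 0},{"claw": 0.55,"dx": 0,"dy": 0,"dz": -0.4,"turn": 0},{"claw": 0.55,"dx": 0,"dy": 0,"dz": -0.4,"turn": 0},{"claw": 0.55,"dx": 0.2,"dy": 0,"dz": 0,"turn": 0},{"claw": 0.55,"dx": 0.4,"dy": 0,"dz": 0,"turn": 0}], "newtons": 20}}

```text
t: 8.9
position: [0.6309, -0.0584, 0.1633]
orientation: [-0.518, 3.093, -0.003]
contact_force: [0.3, 0.2, 0.4]
gripper_width: 0.545
grasp_force: 0.0
```

Request:
{"fn": "play_rows", "kwargs": {"series": [{"claw": 0.5,"dx": 0.4,"dy": 0.05,"dz": 0,"turn": 0},{"claw": 0.5,"dx": 0.4,"dy": 0.05,"dz": 0,"turn": 0},{"claw": 0.5,"dx": 0.2,"dy": 0.05,"dz": 0,"turn": 0},{"claw": 0.5,"dx": 0,"dy": 0,"dz": 0,"turn": 0},{"claw": 0.5,"dx": 0,"dy": 0,"dz": 0,"turn": 0},{"claw": 0.5,"dx": 0,"dy": 0,"dz": 0,"turn": 0}]}}

```text
t: 9.5
position: [0.5802, -0.0676, 0.161]
orientation: [-0.518, 3.097, -0.001]
contact_force: [0.8, -0.5, -1.2]
gripper_width: 0.5
grasp_force: 0.0
```

```bash
python3 - <<'E'
from h import *
import pickle
m=robot.camera_model("wrist");im=robot.get_image("wrist");pickle.dump(m,open("w5.pkl","wb"));cv2.imwrite("pics/w5.png",im)
c=cv2.resize(im[110:330,190:450],None,fx=2.7,fy=2.7,interpolation=cv2.INTER_CUBIC);cv2.imwrite("pics/crop5.png",cv2.convertScaleAbs(c,alpha=1.4))
hsv=cv2.cvtColor(im,cv2.COLOR_BGR2HSV);wood=cv2.inRange(hsv,(3,110,40),(22,255,255))>0
k=np.zeros_like(wood);k[120:250,270:370]=1;P=np.argwhere(wood&k)[:,::-1];print(len(P),P.min(0),P.max(0))
L=[]
for y in range(P[:,1].min()+4,P[:,1].max(),8):
    xs=P[P[:,1]==y][:,0];a,b=at(m,(xs.min()-.5,y),.013,1),at(m,(xs.max()+.5,y),.013,1);print(y,xs.min(),xs.max(),((a+b)/2)[:2].round(4),np.linalg.norm(a-b).round(4))
plan([.570,-.0677,.0155],108.7)
E
```

```text
2319 [289 135] [334 249]
139 317 334 [ 0.5366 -0.079 ] 0.0162
147 317 334 [ 0.5436 -0.0766] 0.0163
155 317 334 [ 0.5505 -0.0742] 0.0164
163 317 333 [ 0.5577 -0.0722] 0.0156
171 317 333 [ 0.5648 -0.0697] 0.0157
179 317 333 [ 0.572  -0.0672] 0.0158
187 317 333 [ 0.5793 -0.0647] 0.0159
195 317 333 [ 0.5866 -0.0621] 0.016
203 317 333 [ 0.5941 -0.0595] 0.0161
211 317 332 [ 0.6019 -0.0574] 0.0153
219 316 332 [ 0.6098 -0.0551] 0.0164
227 289 332 [ 0.6221 -0.0649] 0.0431
235 290 332 [ 0.63   -0.0617] 0.0425
243 290 331 [ 0.6385 -0.0595] 0.042
pos [ 0.58   -0.0675  0.1607] tool y deg 108.98 x [-0.946 -0.325 -0.001] z [ 0.001 -0.    -1.   ] j6 -0.56 F [-0.01  0.2   0.16] w 0.502 g 0.0 t 9.55
turn units 0.009  shift units AFTER turn [0.194 0.062 2.903]
```

View pics/crop5.png

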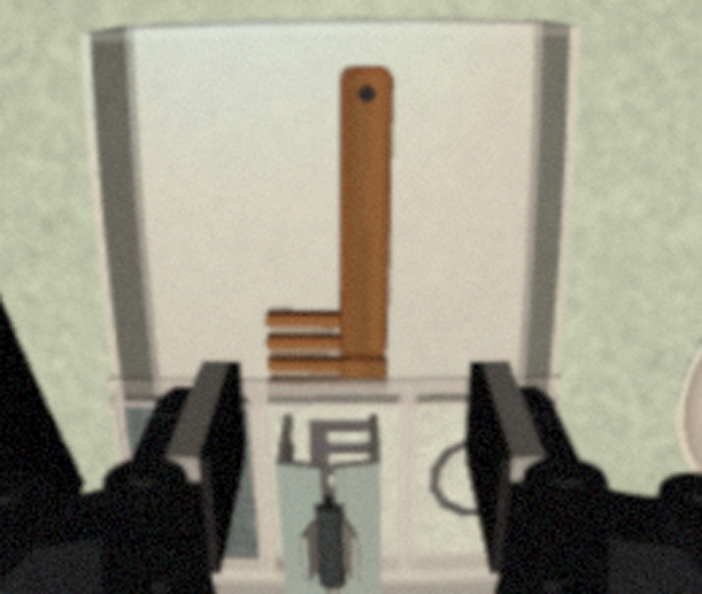

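The crop shows the clip standing in the middle slot, let go, with its roof at crop (330,520). The comb handle is bare, with its butt at crop (366,68). The handle's centre line is consistent with the earlier measurement, so I'll descend on it.

Request:
{"fn": "play_rows", "kwargs": {"series": [{"claw": 0.45,"dx": 0.1,"dy": 0.03,"dz": 0.2,"turn": 0},{"claw": 0.45,"dx": 0.1,"dy": 0.03,"dz": 0.5,"turn": 0},{"claw": 0.45,"dx": 0,"dy": 0,"dz": 0.6,"turn": 0},{"claw": 0.45,"dx": 0,"dy": 0,"dz": 0.5,"turn": 0},{"claw": 0.45,"dx": 0,"dy": 0,"dz": 0.5,"turn": 0},{"claw": 0.45,"dx": 0,"dy": 0,"dz": 0.3,"turn": 0},{"claw": 0.45,"dx": 0,"dy": 0,"dz": 0.2,"turn": 0},{"claw": 0.45,"dx": 0,"dy": 0,"dz": 0,"turn": 0},{"claw": 0.45,"dx": 0,"dy": 0,"dz": 0,"turn": 0}]}}

```text
t: 10.45
position: [0.5697, -0.0681, 0.0212]
orientation: [-0.518, 3.097, -0.001]
contact_force: [0.4, -0.8, 0.3]
gripper_width: 0.447
grasp_force: 0.0
```

```bash
python3 - <<'E'
from h import *
plan([.570,-.0679,.0155],108.5)
E
```

```text
pos [ 0.5697 -0.0681  0.0212] tool y deg 108.98 x [-0.946 -0.325 -0.001] z [ 0.001 -0.    -1.   ] j6 -0.57 F [ 0.45 -0.81  0.29] w 0.447 g 0.0 t 10.45
turn units 0.016  shift units AFTER turn [-0.007  0.002  0.114]
```

Request:
{"fn": "play_rows", "kwargs": {"series": [{"claw": 0.45,"dx": 0,"dy": 0,"dz": 0.06,"turn": 0},{"claw": 0.45,"dx": 0,"dy": 0,"dz": 0.05,"turn": 0},{"claw": 0.05,"dx": 0,"dy": 0,"dz": 0,"turn": 0},{"claw": 0.05,"dx": 0,"dy": 0,"dz": 0,"turn": 0},{"claw": 0.05,"dx": 0,"dy": 0,"dz": 0,"turn": 0},{"claw": 0.05,"dx": 0,"dy": 0,"dz": 0,"turn": 0},{"claw": 0.05,"dx": 0,"dy": 0,"dz": 0,"turn": 0},{"claw": 0.05,"dx": 0,"dy": 0,"dz": 0,"turn": 0}], "newtons": 20}}

```text
t: 11.25
position: [0.5691, -0.0681, 0.0152]
orientation: [-0.518, 3.098, -0.001]
contact_force: [0.1, 0.4, 3.2]
gripper_width: 0.199
grasp_force: 22.7
```

Request:
{"fn": "play_rows", "kwargs": {"series": [{"claw": 0.05,"dx": 0,"dy": 0,"dz": -0.1,"turn": 0},{"claw": 0.05,"dx": 0,"dy": 0,"dz": -0.2,"turn": 0},{"claw": 0.05,"dx": 0,"dy": 0,"dz": -0.2,"turn": 0},{"claw": 0.05,"dx": 0,"dy": 0,"dz": -0.15,"turn": 0},{"claw": 0.05,"dx": 0,"dy": 0,"dz": 0,"turn": 0},{"claw": 0.05,"dx": 0,"dy": 0,"dz": 0,"turn": 0}]}}

```text
t: 11.85
position: [0.5692, -0.0681, 0.0479]
orientation: [-0.518, 3.098, -0.001]
contact_force: [-0.2, -0.1, -0.2]
gripper_width: 0.201
grasp_force: 22.4
```

```bash
python3 - <<'E'
from h import *
plan([.570,-.0679,.0155],108.5)
im=robot.get_image("scene");c=cv2.resize(im[190:310,200:420],None,fx=3.2,fy=3.2,interpolation=cv2.INTER_CUBIC);cv2.imwrite("pics/s6.png",cv2.convertScaleAbs(c,alpha=1.3))
im=robot.get_image("wrist");cv2.imwrite("pics/w6.png",im)
c=cv2.resize(im[110:330,190:450],None,fx=2.2,fy=2.2,interpolation=cv2.INTER_CUBIC)
a=cv2.imread("pics/s6.png");W=min(a.shape[1],c.shape[1])
E
```

```text
pos [ 0.5692 -0.0681  0.0479] tool y deg 108.97 x [-0.946 -0.325 -0.001] z [ 0.001 -0.    -1.   ] j6 -0.57 F [-0.22 -0.09 -0.17] w 0.201 g 22.45 t 11.85
turn units 0.016  shift units AFTER turn [-0.015 -0.002  0.647]
```

View pics/s6.png

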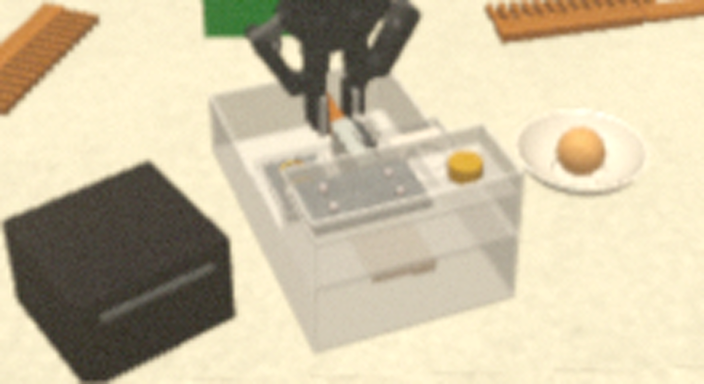

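Request:
{"fn": "play_rows", "kwargs": {"series": [{"claw": 0.05,"dx": 0,"dy": 0,"dz": -0.06,"turn": 0},{"claw": 0.05,"dx": 0,"dy": 0,"dz": -0.06,"turn": 0},{"claw": 0.05,"dx": 0,"dy": 0,"dz": -0.06,"turn": 0},{"claw": 0.05,"dx": 0,"dy": 0,"dz": 0,"turn": 0}]}}

```text
t: 12.35
position: [0.5687, -0.068, 0.0563]
orientation: [0.518, -3.098, 0.0]
contact_force: [0.5, -0.1, -2.7]
gripper_width: 0.202
grasp_force: 22.3
```

Request:
{"fn": "play_rows", "kwargs": {"series": [{"claw": 0.05,"dx": 0,"dy": 0,"dz": -0.06,"turn": 0},{"claw": 0.05,"dx": 0,"dy": 0,"dz": -0.06,"turn": 0},{"claw": 0.05,"dx": 0,"dy": 0,"dz": 0,"turn": 0}]}}

```text
t: 12.65
position: [0.5688, -0.0679, 0.0625]
orientation: [0.518, -3.098, -0.0]
contact_force: [1.2, -0.6, -3.2]
gripper_width: 0.206
grasp_force: 21.8
```

Request:
{"fn": "play_rows", "kwargs": {"series": [{"claw": 0.05,"dx": 0,"dy": 0,"dz": -0.06,"turn": 0},{"claw": 0.05,"dx": 0,"dy": 0,"dz": -0.06,"turn": 0},{"claw": 0.05,"dx": 0.1,"dy": 0,"dz": -0.03,"turn": 0},{"claw": 0.05,"dx": 0.15,"dy": 0,"dz": -0.04,"turn": 0},{"claw": 0.05,"dx": 0.15,"dy": 0,"dz": -0.04,"turn": 0}]}}

```text
t: 13.15
position: [0.5492, -0.0747, 0.0741]
orientation: [0.518, -3.098, 0.0]
contact_force: [1.0, -0.5, -3.1]
gripper_width: 0.202
grasp_force: 21.5
```

Request:
{"fn": "play_rows", "kwargs": {"series": [{"claw": 0.05,"dx": 0.15,"dy": 0,"dz": -0.04,"turn": 0},{"claw": 0.05,"dx": 0.15,"dy": 0,"dz": -0.04,"turn": 0},{"claw": 0.05,"dx": 0.15,"dy": 0,"dz": -0.04,"turn": 0},{"claw": 0.05,"dx": 0.15,"dy": 0,"dz": -0.04,"turn": 0},{"claw": 0.05,"dx": 0.15,"dy": 0,"dz": -0.04,"turn": 0}]}}

```text
t: 13.65
position: [0.5138, -0.0869, 0.0841]
orientation: [-0.517, 3.099, -0.0]
contact_force: [0.6, 0.5, -2.1]
gripper_width: 0.202
grasp_force: 21.5
```

Request:
{"fn": "play_rows", "kwargs": {"series": [{"claw": 0.05,"dx": 0.2,"dy": 0,"dz": -0.05,"turn": 0},{"claw": 0.05,"dx": 0.2,"dy": 0,"dz": -0.05,"turn": 0},{"claw": 0.05,"dx": 0.2,"dy": 0,"dz": -0.05,"turn": 0},{"claw": 0.05,"dx": 0.2,"dy": 0,"dz": -0.05,"turn": 0},{"claw": 0.05,"dx": 0.2,"dy": 0,"dz": -0.05,"turn": 0}]}}

```text
t: 14.15
position: [0.4664, -0.1032, 0.0966]
orientation: [-0.518, 3.099, -0.0]
contact_force: [1.0, -0.2, -2.0]
gripper_width: 0.205
grasp_force: 21.6
```

Request:
{"fn": "play_rows", "kwargs": {"series": [{"claw": 0.05,"dx": 0.2,"dy": 0,"dz": -0.05,"turn": 0},{"claw": 0.05,"dx": 0.2,"dy": 0,"dz": -0.05,"turn": 0},{"claw": 0.05,"dx": 0.2,"dy": 0,"dz": -0.05,"turn": 0},{"claw": 0.05,"dx": 0.2,"dy": 0,"dz": -0.05,"turn": 0},{"claw": 0.05,"dx": 0.2,"dy": 0,"dz": -0.05,"turn": 0},{"claw": 0.05,"dx": 0,"dy": 0,"dz": 0,"turn": 0}]}}

```text
t: 14.75
position: [0.4191, -0.1196, 0.1093]
orientation: [-0.516, 3.099, -0.001]
contact_force: [-0.1, 0.3, -0.7]
gripper_width: 0.201
grasp_force: 21.7
```

```bash
python3 - <<'E'
from h import *
plan([.44,-.11,.25],108.5)
m=robot.camera_model("wrist");im=robot.get_image("wrist");cv2.imwrite("pics/w7.png",im)
hsv=cv2.cvtColor(im,cv2.COLOR_BGR2HSV);w=cv2.inRange(hsv,(3,110,40),(22,255,255))
n,l,st,ce=cv2.connectedComponentsWithStats(w)
print([st[i].tolist() for i in range(1,n) if st[i,4]>80])
mt=robot.camera_model("top");im=robot.get_image("top");cv2.imwrite("pics/t7.png",im)
hsv=cv2.cvtColor(im,cv2.COLOR_BGR2HSV);w=cv2.inRange(hsv,(3,110,40),(22,255,255));w[:70]=0
n,l,st,ce=cv2.connectedComponentsWithStats(w)
print([(st[i].tolist(),at(mt,ce[i],.08)[:2].round(3).tolist()) for i in range(1,n) if st[i,4]>30])
E
```

```text
pos [ 0.4191 -0.1196  0.1093] tool y deg 108.9 x [-0.946 -0.324 -0.   ] z [ 0. -0. -1.] j6 -0.76 F [-0.09  0.34 -0.67] w 0.201 g 21.7 t 14.75
turn units 0.013  shift units AFTER turn [-0.459  0.048 -2.814]
[[37, 30, 124, 226, 7676], [295, 189, 46, 157, 5399], [522, 191, 118, 62, 4892], [0, 266, 39, 93, 879]]
[([512, 70, 60, 73, 552], [0.715, -0.47]), ([623, 70, 17, 72, 904], [0.74, -0.709]), ([286, 109, 11, 12, 94], [0.711, 0.016]), ([238, 170, 16, 16, 198], [0.577, 0.108]), ([328, 174, 40, 67, 916], [0.519, -0.096]), ([471, 179, 20, 40, 374], [0.532, -0.369]), ([590, 192, 33, 36, 336], [0.51, -0.625]), ([596, 223, 36, 88, 1007], [0.387, -0.625]), ([135, 268, 131, 41, 1861], [0.358, 0.176]), ([622, 297, 12, 21, 81], [0.317, -0.647]), ([610, 305, 8, 13, 36], [0.308, -0.616]), ([611, 322, 10, 15, 38], [0.274, -0.619])]
```

Request:
{"fn": "play_rows", "kwargs": {"series": [{"claw": 0.05,"dx": 0,"dy": 0,"dz": -0.1,"turn": 0},{"claw": 0.05,"dx": 0,"dy": 0,"dz": -0.1,"turn": 0},{"claw": 0.05,"dx": 0,"dy": 0,"dz": -0.1,"turn": 0}]}}

```text
t: 15.15
position: [0.4203, -0.1191, 0.1244]
orientation: [-0.518, 3.098, -0.0]
contact_force: [0.5, -0.1, -1.7]
gripper_width: 0.205
grasp_force: 21.7
```

Request:
{"fn": "play_rows", "kwargs": {"series": [{"claw": 0.05,"dx": 0,"dy": 0,"dz": -0.2,"turn": 0},{"claw": 0.05,"dx": 0,"dy": 0,"dz": -0.3,"turn": 0},{"claw": 0.05,"dx": 0,"dy": 0,"dz": -0.4,"turn": 0},{"claw": 0.05,"dx": 0,"dy": 0,"dz": -0.4,"turn": 0},{"claw": 0.05,"dx": 0,"dy": 0,"dz": -0.4,"turn": 0},{"claw": 0.05,"dx": 0,"dy": 0,"dz": -0.4,"turn": 0},{"claw": 0.05,"dx": 0,"dy": 0,"dz": -0.4,"turn": 0},{"claw": 0.05,"dx": 0,"dy": 0,"dz": -0.3,"turn": 0},{"claw": 0.05,"dx": 0,"dy": 0,"dz": -0.2,"turn": 0},{"claw": 0.05,"dx": 0,"dy": 0,"dz": -0.1,"turn": 0}]}}

```text
t: 16.15
position: [0.4204, -0.1193, 0.2804]
orientation: [-0.518, 3.097, -0.002]
contact_force: [-0.0, -0.5, -0.1]
gripper_width: 0.2
grasp_force: 21.7
```

Request:
{"fn": "play_rows", "kwargs": {"series": [{"claw": 0.05,"dx": 0,"dy": 0,"dz": 0,"turn": 0},{"claw": 0.05,"dx": 0,"dy": 0,"dz": 0,"turn": 0},{"claw": 0.05,"dx": 0,"dy": 0,"dz": 0,"turn": 0},{"claw": 0.05,"dx": 0,"dy": 0,"dz": 0,"turn": 0},{"claw": 0.05,"dx": 0,"dy": 0,"dz": 0,"turn": 0}]}}

```text
t: 16.65
position: [0.4196, -0.119, 0.2782]
orientation: [0.518, -3.098, -0.001]
contact_force: [0.3, -0.1, -0.4]
gripper_width: 0.205
grasp_force: 21.7
```

```bash
python3 - <<'E'
from h import *
plan([.44,-.11,.25],108.5)
# comb tip height: ray crossing between wrist and scene views via blob ends
for n in("top","wrist"):
    m=robot.camera_model(n);im=robot.get_image(n);cv2.imwrite(f"pics/{n}8.png",im)
    hsv=cv2.cvtColor(im,cv2.COLOR_BGR2HSV);w=cv2.inRange(hsv,(3,110,40),(22,255,255))
    k,l,st,ce=cv2.connectedComponentsWithStats(w)
    print(n,[st[i].tolist() for i in range(1,k) if st[i,4]>80])
# clip check in top view
m=robot.camera_model("top")
Ei=np.linalg.inv(np.array(m["extrinsics"]))
def proj(p):
    q=(Ei@np.append(p,1))[:3];return m["fx"]*q[0]/q[2]+m["cx"],m["fy"]*q[1]/q[2]+m["cy"]
print("slot clip roof should be at",proj([.6568,-.049,.095]))
E
```

```text
pos [ 0.4196 -0.119   0.2782] tool y deg 108.97 x [-0.946 -0.325  0.001] z [-0.001  0.    -1.   ] j6 -0.76 F [ 0.28 -0.07 -0.4 ] w 0.205 g 21.7 t 16.65
turn units 0.016  shift units AFTER turn [-0.444  0.042  0.564]
top [[0, 0, 640, 32, 19590], [620, 50, 20, 93, 1336], [512, 69, 7, 19, 104], [286, 109, 11, 12, 91], [331, 151, 53, 89, 1619], [238, 170, 16, 16, 197], [136, 268, 129, 42, 1857]]
wrist [[110, 55, 112, 155, 3607], [459, 159, 123, 56, 3354], [295, 189, 46, 157, 5390], [37, 214, 49, 93, 738], [589, 362, 36, 38, 120]]
slot clip roof should be at (np.float64(322.52936083399663), np.float64(137.3120742085817))
```

```bash
python3 - <<'E'
from h import *
m=robot.camera_model("top");Ei=np.linalg.inv(np.array(m["extrinsics"]))
def proj(p):
    q=(Ei@np.append(p,1))[:3];return np.round([m["fx"]*q[0]/q[2]+m["cx"],m["fy"]*q[1]/q[2]+m["cy"]],1)
for th in (0,10,15,20,30,45):
    t=np.radians(th);print(th,proj(np.array([.4196,-.119,.2707])+.176*np.array([np.cos(t)*.947,np.cos(t)*.32,-np.sin(t)])))
im=cv2.imread("pics/top8.png");hsv=cv2.cvtColor(im,cv2.COLOR_BGR2HSV)
w=cv2.inRange(im,(70,70,60),(255,255,255))
w=(hsv[...,0]>82)&(hsv[...,0]<118)&(hsv[...,1]>12)
k=np.zeros_like(w);k[118:158,308:334]=1
P=np.argwhere(w&k)[:,::-1];print(len(P),P.mean(0),P.min(0),P.max(0),at(m,P.mean(0),.095).round(4))
# dish ball and box
print("ball",at(m,(246,178),.02).round(3))
E
```

```text
0 [334.4 145.8]
10 [333.9 152.8]
15 [334.1 157.1]
20 [334.5 161.9]
30 [336.1 172.6]
45 [340.  190.9]
9 [322.55555556 136.22222222] [320 131] [325 141] [ 0.6591 -0.0491  0.095 ]
ball [0.589 0.118 0.02 ]
```

```bash
python3 - <<'E'
from h import *
import pickle
m=pickle.load(open("w5.pkl","rb"))
C=lambda x,y:(190+(x+.5)/2.7-.5,110+(y+.5)/2.7-.5)
A=lambda x,y,z:at(m,C(x,y),z,1)
th=np.radians(19.2);e=np.array([np.cos(th),np.sin(th),0]);n=np.array([-e[1],e[0],0])
l,r=A(262,393,.069),A(408,393,.069);sc=(l+r)/2+e*.0335
a,b=A(276,465,.095),A(380,465,.095);cc=(a+b)/2+e*.0275
print(sc.round(4),cc.round(4),"along",(cc-sc)@e,"across",(cc-sc)@n,np.linalg.norm(l-r),np.linalg.norm(a-b))
E
```

```text
[ 0.654  -0.0491  0.069 ] [ 0.6574 -0.0495  0.095 ] along 0.0031103012013483267 across -0.0014909307656780395 0.043998028190251566 0.028913148038380153
```

The clip is inside its slot (about 3 mm off along it and 1.5 mm across). The comb is held still at about 0.27 m with both ends above 0.2 m, so I'm handing in.

```bash
python3 -c "
from cell import robot
print(robot.close_job())"
```

```text
the job is handed in; nothing more can be done
None
```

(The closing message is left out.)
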